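# Set and clamp the angle dial of a bending jig

## Task

On the steel bending jig, push the dial's upright stud round with a fingertip until the dial's index line lines up with the long target line on the scale collar around it. Then push the clamp lever round by its post, away from where it stands open, until it meets its stop. Push gently, grip and lift nothing, and leave the collar setting and everything else on the bench where it is.

Things in the scene. Friction and masses are not known exactly. Their poses are not given: they have to be found in the camera images.
- dial_axis (a point): Axis of the dark steel dial (radius 83 mm), at its top face, 34 mm above the bench; axes as the slab's. Close round the dial lies a dark scale collar of outer radius 117 mm, top face 4 mm lower than the dial's. A flat hub, radius 16 mm and 8 mm high, stands at the dial's centre.
- dial_index (a point): The index mark: outer end of the one white radial line (4 mm wide, 41 mm long) on the dial's face, 85 mm from the axis, at the level of the dial's top face. It turns with the dial and lies opposite the stud.
- target_line (a point): The target: inner end of the one long white radial line (4 mm wide, 30 mm long) on the scale collar, 85 mm from the dial axis, same height as the index mark; the collar's other lines, 15 degrees apart, are only 9 mm long. When lined up, this point and dial_index coincide. The collar is already set and very stiff, and must not be turned.
- dial_stud (a point): Centre of the top of the dial's plain round steel stud (diameter 14 mm, rising 36 mm above the dial's face, top 70 mm above the bench), 55 mm from the axis, on the opposite side from the index line. Pushed sideways, it turns the dial; about 5 N overcomes the friction and the dial stays where it is left.
- dial (a joint): Dial angle on the slab in rad, growing anticlockwise seen from above; stops at -1.2 and 2.6. At the start the index line is anticlockwise of the target line by 0.4 to 2.7 rad, so the dial has to go clockwise. The target's value differs from run to run: see target_line.
- lever_pivot (a point): Pivot axis of the clamp lever, on the slab 130 mm from the dial axis along the slab's y, 41 mm above the bench (top of the lever's arm). The pivot hub, radius 14 mm, reaches 44 mm above the bench.
- lever_post (a point): Centre of the top of the steel post (diameter 16 mm, rising from 33 to 77 mm above the bench) at the end of the clamp lever, 60 mm from the pivot. The lever swings level, about the upright pivot; about 4 N on the post moves it and it stays where it is left.
- lever (a joint): Lever angle in rad: 0 is fully open (arm pointing 10 degrees past the slab's y, away from the dial), growing anticlockwise seen from above to 1.2, where it meets its stop pin (clamped, arm pointing back along the slab's edge towards the robot's side). It starts between 0 and 0.3.
- jig: The jig's fixed slab of grey steel, 260 (x) x 290 (y) x 20 mm, lying flat. Origin on the bench under the dial axis; z up, y towards the clamp lever; slab from y = -130 to 160 mm. A bending post, radius 15, top 50 mm above the bench, is at x -108, y -108. Loose on the slab stand a drift, 70 mm tall (about x 108, y -105), and a ring nut (about x 106, y 110): leave them.

How it is judged:
By the outcome, as a careful person would: the job done as asked, in the order asked, and still so for the second after the job is handed in, with the robot touching nothing.
It also fails if it takes over 61 s, if anything falls off the work surface, if the arm or the gripper's body presses on something with over 40 N, if the wrist force passes 120 N, or if a joint passes its speed limit or range.

## Robot

A 6-joint arm with a two-finger parallel gripper is mounted at the origin on the work surface. World frame = base frame: x ahead of the robot, y to its left, z up, the work surface at z = 0. Lengths are in mm, angles in rad, forces in N, time in s.
With the tool pointing down it reaches from about 325 to 925 mm from the base axis. Payload 3.1 kg.
Tool frame: the origin (TCP) lies at the very end of the fingers, on their centre line; the grasp point (between the pads) lies 19 mm behind it (ctrl.tcp_to_grasp is the distance from the TCP to the grasp point, in mm); z points along the fingers, y is the direction in which the jaws open and shut (so a half turn about z gives the same grasp; the last joint's range is limited). The gripper opens to 85 mm and grips with 20 to 120 N. Pads are 22 mm wide; open, the fingers measure 114 mm over their backs; the gripper's body (76 mm by 85 mm) begins 54 mm behind the grasp point. The pads swing forward as they close: fully open they stand 13 mm farther back than shut.
Start: joints at [-1.342, 0.217, 1.613, -0, 1.311, -0.112], TCP at [208.922, -589.059, 194.1] pointing down, gripper open.
Joint ranges: [-2.75, 2.75], [-0.78, 2.1], [0.31, 2.55], [-1.13, 4.27], [0.13, 2.63], [-2.58, 2.58]. Speed limits (rad/s): [2.79, 2.79, 3.14, 3.14, 3.14, 3.14].

## Interface

Orientations are given as a unit quaternion [w, x, y, z].
In Python, from station import ctrl gives the robot as it stands. The module is installed in compiled form; this text tells all that it offers.
- The arm moves only by the tool arm_command, never from a script. Its argument "deltas" is text: rows parted by semicolons, each of 4 numbers parted by spaces: the shift along the tool's x, y, z in mm, then the turn about the tool's z in rad. A call has 1 to 8 rows; each row shifts and turns the commanded pose from where the row before left it, along the tool's axes as they then stand; what a row does not reach is not made up. A row lasts 1/12 s, in which the tool goes at most 41.7 mm and 7.16 degrees, less where a joint would pass 70% of its speed; a pose out of reach is approached as far as the arm can. A call is refused whole if a number of a shift passes 41.7 or a number of a turn 0.125, either way. A call with a gripper value outside its range is refused whole. "claw" is the finger opening in mm, from 0 to 85.4, set as the call begins (left out, the last holds). The fingers move at their own pace and stop on an object; "force" is the grip in N (left out, the last holds). Time passes only in rows, so rows that do not move let the fingers close. It gives the time, the measured TCP pose, the force and the opening at its end, in the units of the state.
- ctrl.sense(): the state, without advancing time (a new reading comes with each control period).
- ctrl.capture(name): name is "scene" or "top"; returns a dict with "image" (420x560x3 uint8, red, green, blue), "camera_matrix" (3x3 intrinsics, pixels), "dist" ([k1, k2, p1, p2, k3] as OpenCV has them; the pictures are not rectified), "R" (3x3) and "t" (3): a world point X has camera coordinates R X + t. Camera axes: x right, y down, z forward; pixel columns grow to the right and rows downward; lengths in mm; the calibration is good to about 2 mm. A picture is of the moment at which its call begins. There is no depth.
- ctrl.close_job(): hands the job in, once; it reports no verdict.
Trained networks look in a picture, given as the dict that the camera call returned (one of the last four; its "shot" number tells which), for a name from the list of things; names that differ only in an ending like _2 or _b are one class to them, and where a whole thing is asked for, a point or a joint stands for the part that bears it (a point fixed in the world has none). Each returns a list of dicts, best first, with "p" (0 to 1); they miss things now and then, are a little off and sometimes report something else, mostly with a low value. They report only what shows in the picture. A call takes as long as a camera call.
- ctrl.trace(picture, thing): "mask" (420x560 bool, what is visible of it) and "extent" ([left, top, right, bottom] in pixels, round what is visible of it).
The state is a dict: "time": time; "joint_positions": joint angles; "qvel": joint speeds; "joint_torque": joint torques, N m; "ee_pos": TCP position; "tool_rot": TCP orientation; "contact_force": force on the tool from outside, world axes, zero at the start; "ft_torque": the same for the moment, N m; "width": opening from 0.0 (shut) to 1.0 (fully open).
Only numpy, scipy, OpenCV 4.12 (cv2) and the standard library are available. Lean on these libraries where they do the work, as an engineer would, in place of code of your own. Each camera call takes 0.05 s, during which the arm holds its last target. There are 200 camera calls.

## Working session

There is one attempt and no reset: what is moved stays moved. The work goes in short steps, Python scripts to look and compute and a tool call to move; the robot and the scene stay as the last step left them, time stands still between calls to the robot, and variables do not carry over. Pictures are saved under pics/ and viewed, about 8 in all and at most 12, crops included, and the job is handed in when it is done.

Besides the shell and the picture viewer there is one more tool, called after ">>>" as a command line: name --argument value ..., lists and objects as JSON in quotes. arm_command: Moves the arm, as the interface text tells. Its arguments: {"type":"object","properties":{"deltas":{"type":"string"},"claw":{"type":"number"},"force":{"type":"number"}},"required":["deltas"]}

```bash
mkdir -p pics
cat > h.py <<'E'
import numpy as np, cv2
from station import ctrl
def cap(n,save=None):
    c=ctrl.capture(n)
    if save: cv2.imwrite('pics/'+save,np.ascontiguousarray(c['image'][:,:,::-1]))
    return c
def M(c): return np.array(c['camera_matrix'],float),np.array(c['dist'],float),np.array(c['R'],float),np.array(c['t'],float)
def back(c,uv,z):
    K,D,R,t=M(c); p=cv2.undistortPoints(np.array(uv,float).reshape(-1,1,2),K,D).reshape(-1,2)
    d=np.c_[p,np.ones(len(p))]@R; o=-R.T@t
    return o+d*((z-o[2])/d[:,2])[:,None]
def proj(c,X):
    K,D,R,t=M(c); return cv2.projectPoints(np.array(X,float).reshape(-1,1,3),cv2.Rodrigues(R)[0],t,K,D)[0].reshape(-1,2)
E
python3 - <<'E'
from h import *
s=ctrl.sense();print(s)
a=cap('top','top0.png');b=cap('scene','scene0.png')
for n,c in(('top',a),('scene',b)):
    print(n,(-c['R'].T@c['t']).round())
    for th in('jig','dial','dial_stud','lever_post','lever'):
        for r in ctrl.trace(c,th)[:1]: print(th,round(r['p'],2),r['extent'],np.argwhere(r['mask']).mean(0)[::-1].round(1))
big=np.hstack([a['image'],b['image']])
E
```

```text
{'time': 0.0, 'joint_positions': array([-1.34219065e+00,  2.17780566e-01,  1.61492971e+00,  3.15807167e-06,
        1.31130613e+00, -1.12202200e-01]), 'qvel': array([ 4.24566438e-04,  5.91115325e-05,  1.00604510e-03,  8.54987124e-05,
       -8.67795324e-04,  9.48252721e-04]), 'joint_torque': array([ 3.69600675e-04, -3.96842551e+01, -3.03853405e+01, -2.84077385e-05,
        9.62586404e-03, -1.56041446e-07]), 'ee_pos': array([ 208.71907424, -588.15654206,  192.75431959]), 'tool_rot': array([-1.20991199e-03,  9.85515693e-01,  1.69579923e-01, -6.89703328e-05]), 'contact_force': array([0.43427214, 0.89950611, 0.58789384]), 'ft_torque': array([-0.01684022,  0.08058557,  0.00592409]), 'width': 0.9988363204302925}
top [527.  63. 882.]
jig 0.75 [207.6, 147.1, 428.7, 348.9] [317.3 245.1]
dial 0.89 [276.0, 187.7, 384.6, 293.0] [328.5 239.3]
dial_stud 0.62 [274.8, 186.8, 385.3, 294.6] [328.4 239.5]
lever_post 0.9 [208.6, 259.4, 261.5, 295.9] [237.3 276.8]
lever 0.85 [208.0, 259.7, 259.9, 300.8] [237. 277.]
scene [958.  34. 627.]
jig 0.7 [122.4, 118.0, 329.2, 304.0] [221.8 205.3]
dial 0.77 [167.1, 156.0, 265.0, 239.4] [212.9 199.2]
dial_stud 0.65 [162.9, 156.7, 261.8, 240.2] [212.9 199.3]
lever_post 0.9 [272.9, 131.9, 306.7, 172.8] [290.1 153.2]
lever 0.86 [273.0, 127.4, 308.1, 173.5] [289.1 153.7]
```

Run:
```python
import cv2
a=cv2.imread('pics/top0.png')[125:365,190:450];cv2.imwrite('pics/t0.png',cv2.resize(a,None,fx=3,fy=2.5,interpolation=cv2.INTER_CUBIC) if 0 else cv2.resize(a,None,fx=2.5,fy=2.5,interpolation=cv2.INTER_CUBIC))
```

```text
(no output)
```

View pics/t0.png

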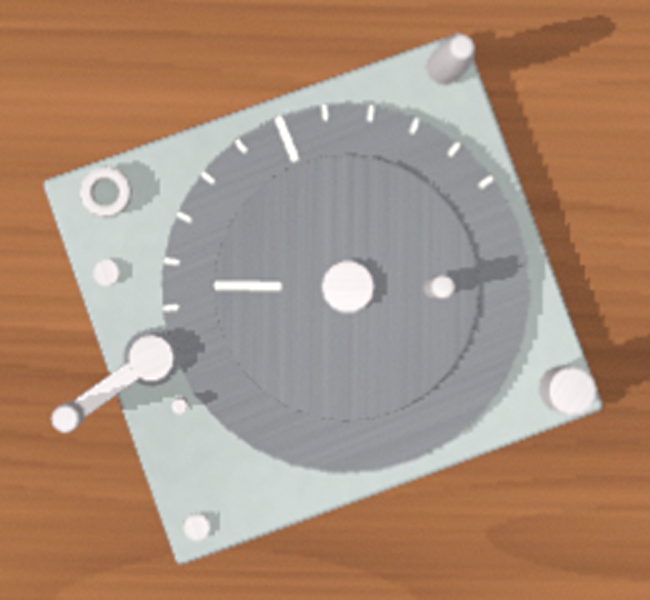

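View pics/scene0.png

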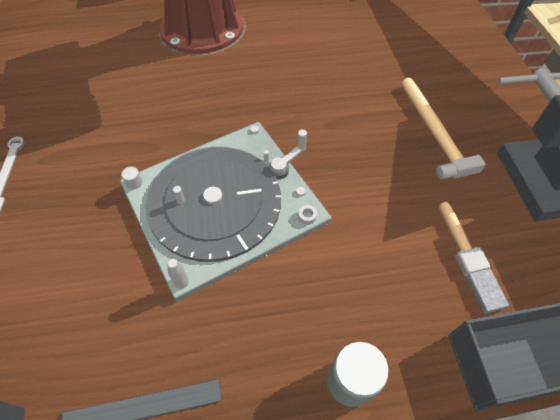

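The top view shows the dial hub at about (329,240), the index line pointing image-left from (276,239), the long target at (308,189), the stud at (366,240), and the lever post at (216,293) with its pivot at (250,268). I'll refine these.

```bash
cat >> h.py <<'E'
def blob(c,u,v,r=9,th=None):
    g=cv2.cvtColor(c['image'],cv2.COLOR_RGB2GRAY).astype(float); 
    u0,v0=int(round(u)),int(round(v)); w=g[v0-r:v0+r+1,u0-r:u0+r+1]
    th=th or (np.median(w)+w.max())/2
    n,l,s,ce=cv2.connectedComponentsWithStats((w>th).astype(np.uint8))
    k=1+np.argmin([np.hypot(*(x-r)) for x in ce[1:]])
    ys,xs=np.nonzero(l==k); return np.c_[xs+u0-r,ys+v0-r].astype(float)
def line_ang(c,u,v,z,C,r=14):
    P=back(c,blob(c,u,v,r),z)[:,:2]; m=P.mean(0); 
    d=np.linalg.svd(P-m)[2][0]; d*=np.sign(d@(m-C))
    return m,np.degrees(np.arctan2(*(m-C)[::-1])),np.degrees(np.arctan2(d[1],d[0])),np.hypot(*(m-C)),len(P)
E
python3 - <<'E'
from h import *
c=cap('top')
f=lambda x,y:(x/2.5+190,y/2.5+125)
C=back(c,blob(c,*f(347,287),13).mean(0),42)[0][:2]; print('axis',C)
print('index',line_ang(c,*f(247,286),34,C)); print('target',line_ang(c,*f(287,139),30,C))
S=back(c,blob(c,*f(441,287),7).mean(0),70)[0][:2];print('stud',S,np.hypot(*(S-C)),np.degrees(np.arctan2(*(S-C)[::-1])))
P=back(c,blob(c,*f(150,358),10).mean(0),44)[0][:2];L=back(c,f(66,419),77)[0][:2]
print('piv',P,np.hypot(*(P-C)),np.degrees(np.arctan2(*(P-C)[::-1])),'post',L,np.hypot(*(L-P)),np.degrees(np.arctan2(*(L-P)[::-1])))
print('pin',back(c,f(179,405),45)[0], 'corners',back(c,[f(45,182),f(178,563),f(602,405),f(470,38)],20)[:,:2].round(), 'drift',back(c,f(461,47),90)[0])
E
```

```text
axis [541.13928987  -7.7664104 ]
index (array([540.60975447,  54.58072873]), np.float64(90.48662079090917), np.float64(90.8533781772536), np.float64(62.349387850673494), 85)
target (array([644.24781368,  36.88707737]), np.float64(23.416119691350485), np.float64(33.69520635607263), np.float64(112.36236760374052), 148)
stud [541.50738917 -62.22510044] 54.45993405640874 -89.61273002464782
piv [484.40775805 109.15908001] 129.96167516399404 115.88237742792053 post [457.87641009 160.27936887] 57.59510706511697 117.42924022145469
pin [465.3740557   94.60614845  45.        ] corners [[ 604.  185.]
 [ 364.   94.]
 [ 468. -175.]
 [ 704.  -88.]] drift [683.94553195 -70.29704977  90.        ]
```

Run:
```python
from h import *
c=cap('top')
f=lambda x,y:(x/2.5+190,y/2.5+125)
C=np.array([541.1,-7.8])
for th in(175,190,205): 
  print('index',line_ang(c,*f(247,286),34,C)[1:])
  g=cv2.cvtColor(c['image'],cv2.COLOR_RGB2GRAY); 
  B=blob(c,*f(287,139),12,th); P=back(c,B,30)[:,:2];m=P.mean(0);d=np.linalg.svd(P-m)[2][0];print(th,len(B),B.min(0),B.max(0),m,np.degrees(np.arctan2(*(m-C)[::-1])),np.degrees(np.arctan2(d[1],d[0])),np.hypot(*(m-C)))
P=back(c,f(150,358),44)[0][:2];L=back(c,f(66,419),77)[0][:2]
print('piv',P,np.hypot(*(P-C)),np.degrees(np.arctan2(*(P-C)[::-1])),'post',L,np.hypot(*(L-P)),np.degrees(np.arctan2(*(L-P)[::-1])))
# rectified dial view, z=32, 2 px/mm-ish
```

```text
index (np.float64(90.39154114877881), np.float64(90.5979520426161), np.float64(62.599935145872706), 87)
175 130 [293. 169.] [309. 189.] [640.15948226  35.40938185] 23.566652715671342 -147.76145529037387 108.07327008172086
index (np.float64(90.39154114877881), np.float64(90.5979520426161), np.float64(62.599935145872706), 87)
190 108 [293. 169.] [308. 189.] [640.22763049  35.78584206] 23.734812643750082 -146.8581533227891 108.28671550530666
index (np.float64(90.39154114877881), np.float64(90.5979520426161), np.float64(62.599935145872706), 87)
205 72 [299. 169.] [308. 189.] [636.59521791  31.99324755] 22.621691767451775 -160.16281313961284 103.45452718055196
piv [493.83178173 113.2574694 ] 129.95843703228073 111.3287053703083 post [457.87641009 160.27936887] 59.19330857328613 127.40339480915199
```

>>> arm_command --deltas "16 -11.5 0 0;32 -23 0 0;32 -23 0 0;32 -23 0 0;32 -23 0 0;32 -23 0 0;32 -23 0 0;32 -23 0 0" --claw 0 --force 20

```text
time: 1.37
ee_pos: [378.3, -344.7, 194.4]
tool_rot: [0.0, 0.986, 0.169, 0.0]
contact_force: [0.8, 0.9, -0.6]
width: -0.001
```

>>> arm_command --deltas "32 -23 0 0;32 -23 0 0;32 -23 0 0;32 -23 0 0;32 -23 0 0;32 -23 0 0;32 -23 0 0;32 -23 0 0"

```text
time: 2.03
ee_pos: [558.2, -85.5, 194.4]
tool_rot: [0.0, 0.985, 0.17, 0.0]
contact_force: [0.5, 0.1, 0.4]
width: 0.001
```

>>> arm_command --deltas "18 -12 10 0;0 0 20 0.11;0 0 20 0.11;0 0 10 0.113;0 0 0 0;0 0 0 0"

```text
time: 2.53
ee_pos: [569.7, -69.8, 133.5]
tool_rot: [-0.0, 1.0, 0.005, -0.001]
contact_force: [-0.2, 0.1, 0.8]
width: -0.003
```

Run:
```python
from h import *
s=ctrl.sense();print(s['time'],s['ee_pos'],s['tool_rot'],s['joint_positions'],s['contact_force'],s['width'])
cap('scene','s1.png')
a=cap('top')['image'][60:360,140:540,::-1];cv2.imwrite('pics/t1.png',cv2.resize(a,None,fx=2,fy=2,interpolation=cv2.INTER_CUBIC))
```

```text
2.5333 [569.65242941 -69.76343818 133.48773209] [-2.07391346e-04  9.99985339e-01  5.35375772e-03 -7.85102483e-04] [-2.44143560e-01  1.69803748e-01  1.78765654e+00  1.53536288e-05
  1.18575637e+00  1.31593942e+00] [-0.19207041  0.0997256   0.80486103] -0.0031555486560769933
```

View pics/t1.png

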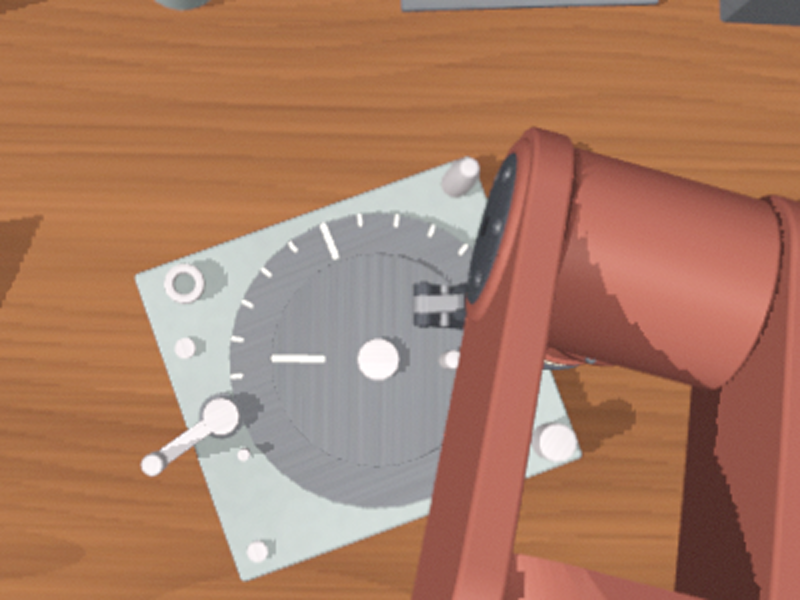

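The arm hides part of the dial. The closed fingertip is beyond the stud, at about (440,305) in this crop. Following the dial round in this yaw would take joint 6 past its range, so I'll turn the tool back 90° first and push with the other face.

>>> arm_command --deltas "0 0 0 -0.12;0 0 0 -0.12;0 0 0 -0.12;0 0 0 -0.12;0 0 0 -0.12;0 0 0 -0.12;0 0 0 -0.12;0 0 0 -0.12"

```text
time: 3.3
ee_pos: [571.5, -70.5, 136.1]
tool_rot: [0.001, 0.883, 0.468, 0.001]
contact_force: [-0.1, -0.1, 0.1]
width: -0.001
```

>>> arm_command --deltas "0 0 0 -0.12;0 0 0 -0.12;0 0 0 -0.12;0 0 0 -0.12;0 0 0 -0.12;7.5 4 0 0;0 0 15 0;0 0 15 0"

```text
time: 3.97
ee_pos: [577.1, -62.5, 106.7]
tool_rot: [0.003, 0.709, 0.705, 0.002]
contact_force: [0.0, 0.3, -1.0]
width: 0.0
```

>>> arm_command --deltas "0 0 13 0;0 0 13 0;0 0 13 0;0 0 13 0;0 0 0 0;0 0 0 0"

```text
time: 4.47
ee_pos: [573.2, -62.2, 50.7]
tool_rot: [-0.001, 0.708, 0.706, -0.001]
contact_force: [-0.4, 0.7, 0.4]
width: -0.002
```

Run:
```python
from h import *
s=ctrl.sense();print(s['time'],s['ee_pos'],s['tool_rot'],s['joint_positions'],s['contact_force'],s['width'])
a=cap('scene')['image'][80:320,90:410,::-1];cv2.imwrite('pics/s2.png',cv2.resize(a,None,fx=2.5,fy=2.5,interpolation=cv2.INTER_CUBIC))
```

```text
4.4667 [573.18298557 -62.23342847  50.74258535] [-1.14423097e-03  7.08270416e-01  7.05939949e-01 -7.05393684e-04] [-2.29870873e-01  2.80639604e-01  1.82854832e+00  1.47789293e-05
  1.03509308e+00 -2.26582651e-01] [-0.37001663  0.71291668  0.35489327] -0.0019636427987771367
```

View pics/s2.png

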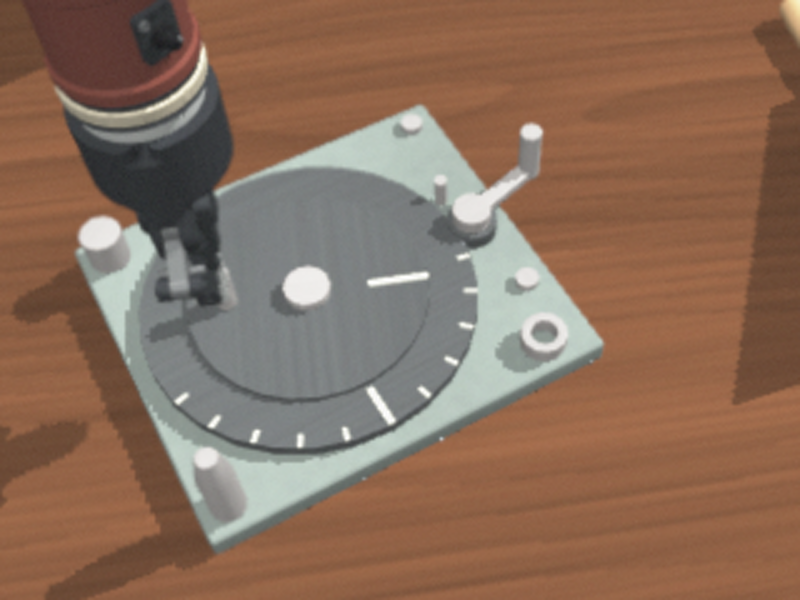

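Run:
```python
from h import *
c=cap('scene')
X=[[573,-62,51],[541.5,-62.5,70],[541.5,-62.5,34],[541,-7.8,42],[573,-62,125]]
print(((proj(c,X)-[90,80])*2.5).round())
```

```text
[[225. 326.]
 [217. 271.]
 [228. 301.]
 [306. 284.]
 [201. 260.]]
```

Run:
```python
from h import *
c=cap('top')
print(((proj(c,[[569.7,-69.8,133.5],[569.7,-69.8,190]])-[140,60])*2).round())
a=c['image'][170:310,260:440,::-1]
b=cap('scene')['image'][130:250,110:230,::-1]
r=lambda i:cv2.resize(i,(400,400*i.shape[0]//i.shape[1]),interpolation=cv2.INTER_CUBIC)
A,B=r(a),r(b);H=max(len(A),len(B));o=np.zeros((H,800,3),np.uint8);o[:len(A),:400]=A;o[:len(B),400:]=B
print('tcp in tile: top',(proj(c,[[573,-62,51]])-[260,170])*400/180);cv2.imwrite('pics/z3.png',o)
```

```text
[[478. 317.]
 [493. 312.]]
tcp in tile: top [[231.91846855 109.4158289 ]]
```

View pics/z3.png

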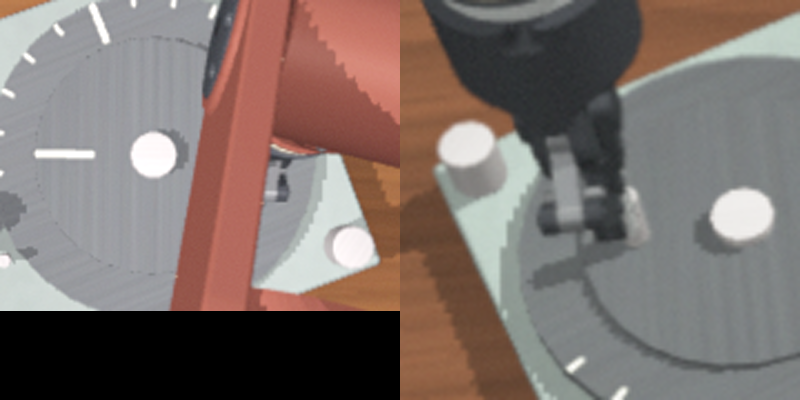

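Run:
```python
from h import *
t=cap('top');s=cap('scene')
for z in(60,80,90,100,110,125,140):
  print(z,'top bottom-edge part (385,259),(390,242):',back(t,[(385,259),(390,242)],z)[:,:2].round(),'scene knuckles (170,200),(155,195) bar (159,175)',back(s,[(170,200),(155,195),(159,175)],z)[:,:2].round().tolist())
for r in ctrl.trace(s,'dial_stud')[:2]: print(r['p'],r['extent'])
g=s['image'];cv2.imwrite('pics/z4.png',cv2.resize(np.clip(g[165:235,140:210,::-1].astype(int)*1.6,0,255).astype(np.uint8),(560,560),interpolation=cv2.INTER_NEAREST))
```

```text
60 top bottom-edge part (385,259),(390,242): [[ 512.  -93.]
 [ 538. -100.]] scene knuckles (170,200),(155,195) bar (159,175) [[556.0, -76.0], [542.0, -101.0], [501.0, -94.0]]
80 top bottom-edge part (385,259),(390,242): [[513. -89.]
 [538. -96.]] scene knuckles (170,200),(155,195) bar (159,175) [[570.0, -72.0], [557.0, -96.0], [517.0, -89.0]]
90 top bottom-edge part (385,259),(390,242): [[513. -87.]
 [538. -94.]] scene knuckles (170,200),(155,195) bar (159,175) [[577.0, -70.0], [564.0, -93.0], [525.0, -87.0]]
100 top bottom-edge part (385,259),(390,242): [[513. -85.]
 [538. -92.]] scene knuckles (170,200),(155,195) bar (159,175) [[584.0, -68.0], [571.0, -91.0], [533.0, -85.0]]
110 top bottom-edge part (385,259),(390,242): [[513. -84.]
 [538. -91.]] scene knuckles (170,200),(155,195) bar (159,175) [[591.0, -66.0], [579.0, -89.0], [542.0, -82.0]]
125 top bottom-edge part (385,259),(390,242): [[514. -81.]
 [538. -88.]] scene knuckles (170,200),(155,195) bar (159,175) [[602.0, -63.0], [590.0, -85.0], [554.0, -79.0]]
140 top bottom-edge part (385,259),(390,242): [[514. -78.]
 [537. -85.]] scene knuckles (170,200),(155,195) bar (159,175) [[613.0, -61.0], [601.0, -82.0], [566.0, -76.0]]
0.55 [166.5, 158.6, 257.4, 240.4]
```

View pics/z4.png

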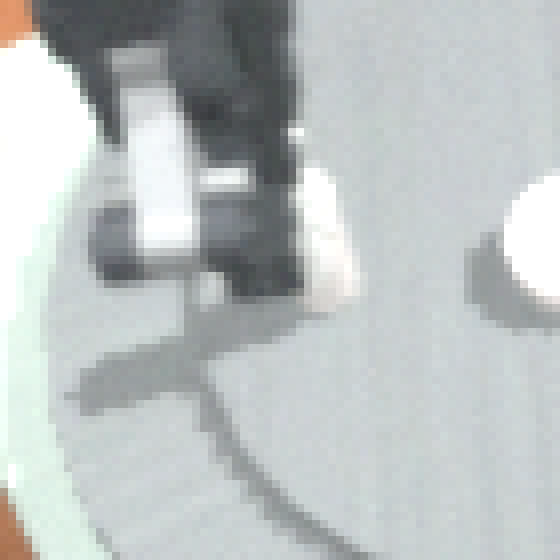

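Run:
```python
from h import *
c=cap('scene');o=[]
for im,X,y in((cv2.imread('pics/s1.png'),[569.7,-69.8,133.5],[0,-1]),(c['image'][:,:,::-1].copy(),[573,-62,51],[1,0])):
    b=cv2.resize(im[80:260,80:280],None,fx=4,fy=4,interpolation=cv2.INTER_CUBIC)
    b=np.clip(b*1.4,0,255).astype(np.uint8)
    for dz in range(0,101,20):
        for q in(-11,11):
            p=proj(c,[[X[0]+y[0]*q,X[1]+y[1]*q,X[2]+dz]])[0];cv2.circle(b,tuple(int(v) for v in (p-[80,80])*4),3,(0,0,255) if dz else (0,255,0),-1)
    o.append(cv2.resize(b[:,:],(400,360)) if 0 else b[:600,100:500])
cv2.imwrite('pics/z5.png',np.hstack(o))
```

```text
(no output)
```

View pics/z5.png

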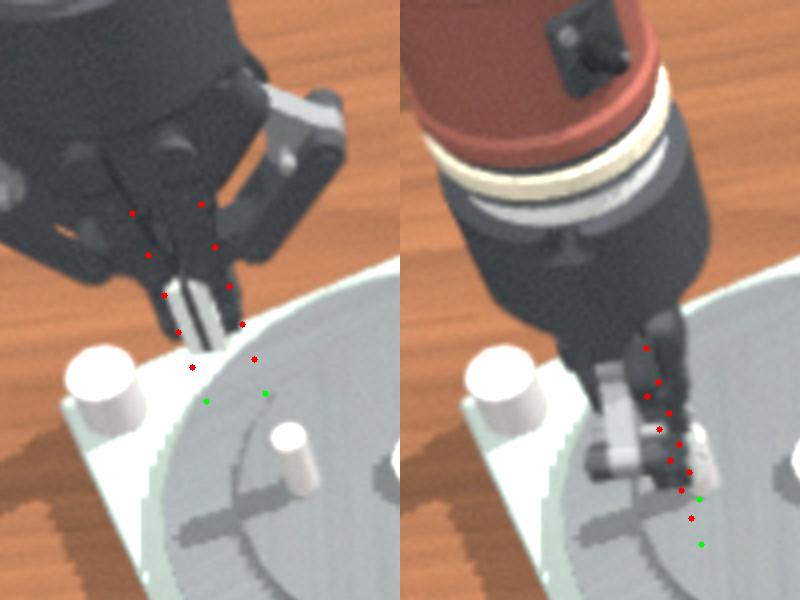

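The projected TCP axis falls about 25–30 mm below the visible fingertips in the left tile. Either the real tip is higher than reported or the lateral position is off. I'll test it with a gentle push toward the stud, which is the right direction for the dial anyway.

>>> arm_command --deltas "0 -4 0 0;0 -3 0 0;0 -3 0 0;0 -2 0 0;0 -2 0 0;0 0 0 0"

```text
time: 5.37
ee_pos: [559.6, -62.4, 52.0]
tool_rot: [-0.0, 0.708, 0.706, -0.0]
contact_force: [-0.3, 0.5, 0.2]
width: 0.001
```

>>> arm_command --deltas "0 -2 0 0;0 -2 0 0;0 -2 0 0;0 0 0 0"

```text
time: 5.7
ee_pos: [553.7, -62.3, 52.0]
tool_rot: [-0.0, 0.708, 0.706, -0.0]
contact_force: [0.1, -0.3, -0.1]
width: -0.001
```

Run:
```python
from h import *
s=ctrl.sense();print(s['time'],s['ee_pos'],s['contact_force'],s['ft_torque'],s['joint_torque'])
c=cap('top');f=lambda x,y:(x/2.5+190,y/2.5+125);C=np.array([541.1,-7.8])
print(line_ang(c,*f(247,286),34,C))
```

```text
5.7 [553.68839639 -62.31840119  51.96669647] [ 0.12172168 -0.26924095 -0.05374938] [-0.01212517  0.05224077 -0.02757447] [-3.27890657e-02 -3.62962711e+01 -2.60416102e+01 -4.55218978e-03
 -1.37511740e-02 -4.77972353e-03]
(array([540.94826678,  55.07833962]), np.float64(90.13826154085885), np.float64(89.8458932872518), np.float64(62.8785226931105), 99)
```

>>> arm_command --deltas "0 -2 0 0;0 -2 0 0;0 -2 0 0;0 -2 0 0;0 0 0 0"

```text
time: 6.17
ee_pos: [545.7, -62.3, 52.0]
tool_rot: [-0.0, 0.708, 0.706, -0.0]
contact_force: [-0.7, 0.4, 0.5]
width: 0.003
```

Run:
```python
from h import *
s=ctrl.sense();print(s['time'],s['ee_pos'],s['contact_force'])
c=cap('top');f=lambda x,y:(x/2.5+190,y/2.5+125);C=np.array([541.1,-7.8])
print(line_ang(c,*f(247,286),34,C))
d=cap('scene');b=cv2.resize(d['image'][110:230,110:270,::-1],None,fx=5,fy=5,interpolation=cv2.INTER_CUBIC)
b=np.clip(b*1.4,0,255).astype(np.uint8);cv2.imwrite('pics/z6.png',b)
```

```text
6.1667 [545.66408197 -62.29983819  51.9776095 ] [-0.66735542  0.3758204   0.49159764]
(array([540.9251795 ,  54.93069372]), np.float64(90.15967384199821), np.float64(89.9831199128128), np.float64(62.73093732252225), 98)
```

View pics/z6.png

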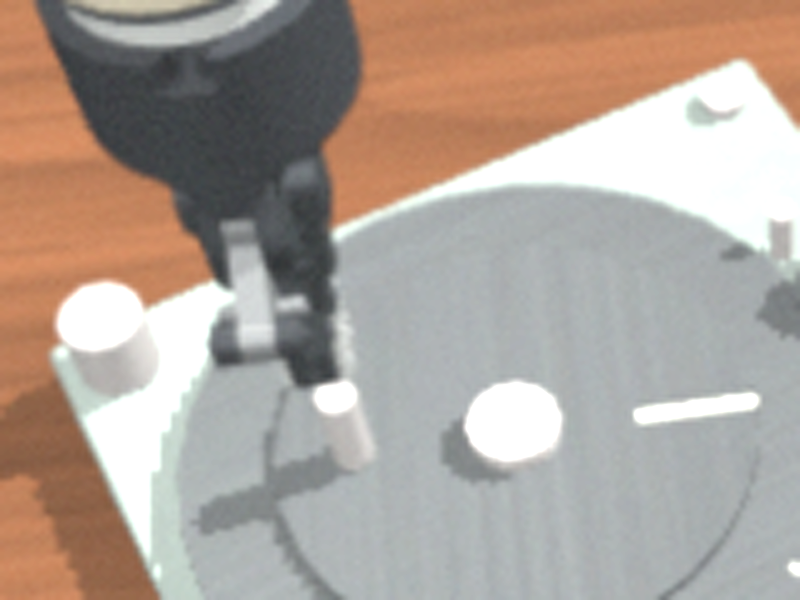

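Run:
```python
from h import *
d=cap('scene')
for X in([545.7,-62.3,52],[545.7,-62.3,78],[545.7,-62.3,90],[520,-62.3,52],[541.5,-62.3,70]): print(X,((proj(d,[X])-[110,110])*5).round())
s=ctrl.sense();print(s['joint_positions'])
```

```text
[545.7, -62.3, 52] [[346. 433.]]
[545.7, -62.3, 78] [[331. 387.]]
[545.7, -62.3, 90] [[323. 365.]]
[520, -62.3, 52] [[343. 371.]]
[541.5, -62.3, 70] [[335. 391.]]
[-2.41393393e-01  2.25582673e-01  1.89449899e+00  5.64708129e-05
  1.02129861e+00 -2.38388527e-01]
```

Run:
```python
from h import *
t=cap('top');s=cap('scene')
for z in range(150,260,10): print(z,back(t,[(347,213),(347,203),(347,223)],z)[:,:2].round(1).tolist(),back(s,[(191,110),(187,117)],z)[:,:2].round(1).tolist())
print(back(s,[(152,167.5)],133.5),back(s,[(152,167.5)],160))
```

```text
150 [[575.5, -23.3], [589.2, -23.1], [561.8, -23.4]] [[450.1, -21.8], [464.7, -28.8]]
160 [[574.8, -22.1], [588.3, -21.9], [561.4, -22.2]] [[460.8, -20.6], [475.1, -27.5]]
170 [[574.1, -20.9], [587.4, -20.7], [560.9, -21.1]] [[471.4, -19.5], [485.4, -26.1]]
180 [[573.5, -19.7], [586.6, -19.6], [560.4, -19.9]] [[482.1, -18.3], [495.8, -24.8]]
190 [[572.8, -18.5], [585.7, -18.4], [559.9, -18.7]] [[492.7, -17.1], [506.1, -23.5]]
200 [[572.1, -17.4], [584.9, -17.2], [559.4, -17.5]] [[503.4, -15.9], [516.5, -22.2]]
210 [[571.5, -16.2], [584.0, -16.0], [558.9, -16.3]] [[514.1, -14.8], [526.8, -20.8]]
220 [[570.8, -15.0], [583.2, -14.8], [558.5, -15.2]] [[524.7, -13.6], [537.2, -19.5]]
230 [[570.1, -13.8], [582.3, -13.7], [558.0, -14.0]] [[535.4, -12.4], [547.5, -18.2]]
240 [[569.5, -12.6], [581.4, -12.5], [557.5, -12.8]] [[546.0, -11.2], [557.8, -16.9]]
250 [[568.8, -11.5], [580.6, -11.3], [557.0, -11.6]] [[556.7, -10.0], [568.2, -15.5]]
[[544.52817882 -87.48279662 133.5       ]] [[566.74610097 -80.93821278 160.        ]]
```

The top view confirms the reported x, so the tip really sits about 27 mm higher than reported, and it passed over the stud without touching. I'll back off, lower in small steps while watching the force, and push again.

>>> arm_command --deltas "0 7 0 0;0 7 0 0;0 7 0 0;0 6 0 0;0 0 4 0;0 0 4 0;0 0 4 0;0 0 0 0"

```text
time: 7.08
ee_pos: [571.6, -62.1, 38.4]
tool_rot: [-0.001, 0.708, 0.706, -0.001]
contact_force: [-0.9, -0.8, -0.7]
width: -0.001
```

>>> arm_command --deltas "0 0 3 0;0 0 2 0;0 0 1 0;0 0 0 0"

```text
time: 7.42
ee_pos: [572.9, -62.4, 33.8]
tool_rot: [-0.0, 0.708, 0.706, -0.0]
contact_force: [0.6, -0.6, -0.5]
width: 0.001
```

>>> arm_command --deltas "0 0 2 0;0 0 2 0;0 0 2 0;0 0 0 0"

```text
time: 7.75
ee_pos: [572.8, -62.4, 27.6]
tool_rot: [-0.0, 0.708, 0.706, -0.0]
contact_force: [-0.3, 0.4, -0.6]
width: 0.001
```

Run:
```python
from h import *
s=ctrl.sense();print(s['time'],s['ee_pos'],s['contact_force'])
d=cap('scene');b=cv2.resize(d['image'][110:230,110:270,::-1],None,fx=5,fy=5,interpolation=cv2.INTER_CUBIC)
b=np.clip(b*1.4,0,255).astype(np.uint8);cv2.imwrite('pics/z7.png',b)
```

```text
7.75 [572.81313486 -62.35904602  27.60808314] [-0.32397407  0.35378    -0.63083219]
```

View pics/z7.png

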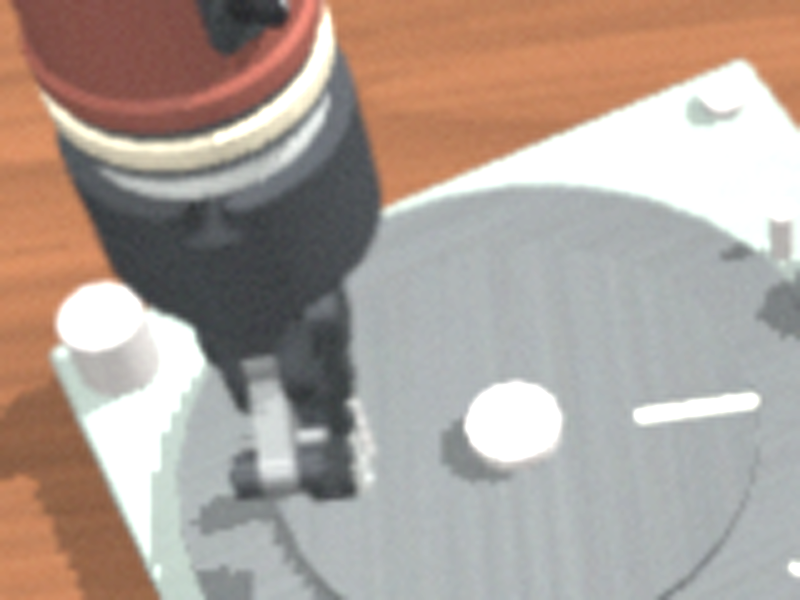

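Reported height 27.6 mm is below the dial face, yet there is no contact, so the tip offset is real (true tip about 54 mm). Now the push.

>>> arm_command --deltas "0 -3 2 0;0 -3 0 0;0 -2.5 0 0;0 -2 0 0;0 -2 0 0;0 0 0 0"

```text
time: 8.3
ee_pos: [560.6, -62.4, 26.3]
tool_rot: [0.0, 0.708, 0.706, 0.0]
contact_force: [0.2, 1.6, 0.2]
width: -0.001
```

>>> arm_command --deltas "0 -2 0 0;0 -2 0 0;0 -2 0 0;0 0 0 0"

```text
time: 8.63
ee_pos: [555.7, -62.5, 26.4]
tool_rot: [0.001, 0.708, 0.706, 0.001]
contact_force: [2.2, 0.3, -1.2]
width: -0.003
```

```bash
cat >> h.py <<'E'
def dial(c,C=np.array([541.1,-7.8]),lo=15,hi=100):
    # white-line angle profiles (deg) : dial line r50-78 z34, collar long line r93-110 z30
    g=cv2.cvtColor(c['image'],cv2.COLOR_RGB2GRAY).astype(np.float32); out=[]
    a=np.arange(lo,hi,.1); ra=np.radians(a)
    for z,rs,w in((34,np.arange(50,80,1.),(lo,hi)),(30,np.arange(91,104,1.),(15,30))):
        P=np.array([[C[0]+r*np.cos(t),C[1]+r*np.sin(t),z] for r in rs for t in ra]); q=proj(c,P).astype(np.float32)
        I=cv2.remap(g,q[:,0].reshape(len(rs),-1),q[:,1].reshape(len(rs),-1),cv2.INTER_LINEAR).mean(0)
        I=np.where((a>=w[0])&(a<=w[1]),I,0); k=I.argmax(); m=(abs(a-a[k])<5)&(I>0); b=np.clip(I[m]-np.median(I[m])-8,0,None)
        out.append((float((a[m]*b).sum()/b.sum()),float(I[k]-np.median(I[I>0]))))
    return out
E
python3 - <<'E'
from h import *
s=ctrl.sense();print(s['time'],s['ee_pos'],s['contact_force'])
print(dial(cap('top')))
E
```

```text
8.6333 [555.7031453  -62.53170631  26.44623184] [ 2.17360801  0.31932612 -1.20571716]
[(90.37177467459021, 101.32156372070312), (22.739464167927153, 101.333984375)]
```

>>> arm_command --deltas "-1 -4.5 0 0.08;-1 -4.4 0 0.08;-1 -4.4 0 0.08;-1 -4.4 0 0.08;-1 -4.4 0 0.08;0 0 0 0"

```text
time: 9.18
ee_pos: [533.1, -63.7, 26.5]
tool_rot: [0.001, 0.835, 0.55, 0.001]
contact_force: [2.5, 0.8, -0.7]
width: -0.003
```

```bash
cat > chk.py <<'E'
from h import *
s=ctrl.sense();w,x,y,z=s['tool_rot'];print(s['time'],s['ee_pos'].round(1),'yaw',np.degrees(2*np.arctan2(y,x)).round(1),'F',s['contact_force'].round(1),'j6',s['joint_positions'][5].round(2))
T=s['ee_pos'][:2]-[541.1,-7.8];print('pol',np.hypot(*T).round(1),np.degrees(np.arctan2(T[1],T[0])).round(1))
print(dial(cap('top')))
E
python3 chk.py
```

```text
9.1833 [533.1 -63.7  26.5] yaw 66.8 F [ 2.5  0.8 -0.7] j6 0.15
pol 56.5 -98.1
[(67.45928241156332, 102.09248352050781), (22.74404890973867, 101.90676879882812)]
```

>>> arm_command --deltas "-1 -4.4 0 0.08;-1 -4.4 0 0.08;-1 -4.4 0 0.08;-1 -4.4 0 0.08;-1 -4.4 0 0.08;-1 -4.4 0 0.08;-1 -4.4 0 0.08;0 0 0 0"

```text
time: 9.9
ee_pos: [504.7, -51.4, 26.6]
tool_rot: [0.001, 0.954, 0.299, 0.001]
contact_force: [2.9, -1.2, -0.6]
width: -0.002
```

```bash
python3 chk.py
```

```text
9.9 [504.7 -51.4  26.6] yaw 34.8 F [ 2.9 -1.2 -0.6] j6 0.72
pol 56.8 -129.8
[(36.38117181676814, 100.74385070800781), (22.741585441736394, 101.77200317382812)]
```

>>> arm_command --deltas "-0.7 -2.8 0 0.05;-0.7 -2.8 0 0.05;-0.7 -2.8 0 0.05;-0.4 -1.7 0 0.03;0 0 0 0;0 0 0 0"

```text
time: 10.45
ee_pos: [497.5, -44.4, 26.6]
tool_rot: [0.001, 0.977, 0.214, 0.001]
contact_force: [4.7, -2.8, -0.2]
width: 0.0
```

```bash
python3 chk.py
```

```text
10.45 [497.5 -44.4  26.6] yaw 24.7 F [ 4.7 -2.8 -0.2] j6 0.91
pol 56.9 -140.0
[(26.581165275699195, 100.03196716308594), (22.743354693168456, 101.7109375)]
```

>>> arm_command --deltas "-0.3 -1.4 0 0.025;-0.3 -1.1 0 0.02;-0.1 -0.5 0 0.01;0 0 0 0;0 0 0 0"

```text
time: 10.92
ee_pos: [495.3, -41.6, 26.5]
tool_rot: [0.0, 0.983, 0.186, 0.001]
contact_force: [4.0, -3.0, 0.2]
width: 0.003
```

```bash
python3 chk.py
python3 - <<'E'
from h import *
c=cap('top');C=np.array([541.1,-7.8])
# local tangential offset of each line vs radius (mm), direction 22.7
th=np.radians(22.7);u=np.array([np.cos(th),np.sin(th)]);n=np.array([-u[1],u[0]])
g=cv2.cvtColor(c['image'],cv2.COLOR_RGB2GRAY).astype(np.float32);o=np.arange(-9,9.01,.25)
for r in range(46,114,4):
    z=34 if r<85 else 30
    P=np.array([[*(C+r*u+k*n),z] for k in o]);q=proj(c,P).astype(np.float32)
    I=cv2.remap(g,q[:,:1],q[:,1:],cv2.INTER_LINEAR).ravel();b=np.clip(I-np.median(I)-15,0,None);print(r,round(float((b*o).sum()/b.sum()),2),int(I.max()),end='; ')
cv2.imwrite('pics/t8.png',cv2.resize(c['image'][150:290,240:420,::-1],None,fx=4,fy=4,interpolation=cv2.INTER_CUBIC))
E
```

```text
10.9167 [495.3 -41.6  26.5] yaw 21.4 F [ 4.  -3.   0.2] j6 0.97
pol 56.9 -143.6
[(23.092893457462534, 99.91474914550781), (22.742638399320438, 101.82662963867188)]
46 0.32 255; 50 0.33 255; 54 0.44 255; 58 0.26 255; 62 0.58 255; 66 0.21 255; 70 0.51 255; 74 0.4 255; 78 0.51 255; 82 0.68 255; 86 0.26 207; 90 0.07 255; 94 0.08 255; 98 0.17 255; 102 0.16 255; 106 0.28 255; 110 0.19 255;
```

View pics/t8.png

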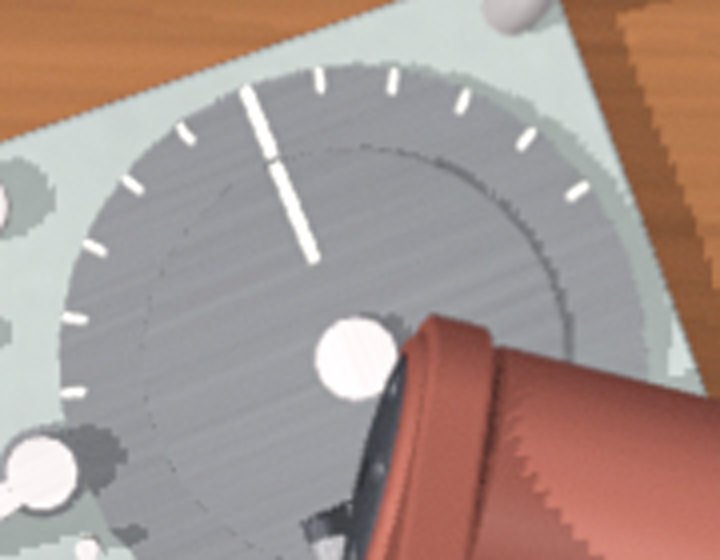

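The crop shows the index line running to the target line, meeting at about (272,157) within roughly 0.4 mm (0.3°). I'll make one tiny nudge, then retract and rise.

>>> arm_command --deltas "0 -0.3 0 0.003;0 0 0 0;0.3 4 0 0;0 6 0 0;0 0 -15 0;0 0 -25 0;0 0 -25 0;0 0 0 0"

```text
time: 11.68
ee_pos: [499.7, -50.1, 94.7]
tool_rot: [0.0, 0.983, 0.184, 0.001]
contact_force: [0.4, 1.0, 0.9]
width: -0.002
```

```bash
python3 chk.py
```

```text
11.6833 [499.7 -50.1  94.7] yaw 21.2 F [0.4 1.  0.9] j6 0.96
pol 59.2 -134.4
[(25.117643412210466, 101.11471557617188), (22.74512554042105, 103.068359375)]
```

>>> arm_command --deltas "0 0 0 0;0 0 0 0;0 0 0 0;0 0 0 0"

```text
time: 12.07
ee_pos: [496.7, -49.7, 89.4]
tool_rot: [-0.001, 0.983, 0.184, -0.002]
contact_force: [0.1, 0.2, -0.2]
width: 0.001
```

```bash
python3 chk.py
```

```text
12.0667 [496.7 -49.7  89.4] yaw 21.2 F [ 0.1  0.2 -0.2] j6 0.96
pol 61.0 -136.7
[(25.115427770555574, 101.14996337890625), (22.744567067221737, 102.88800048828125)]
```

The dial springs back about 2° when unloaded (25.1° against the 22.7° target, stable). I'll push again to about 20.6° under load so it relaxes onto the line.

>>> arm_command --deltas "0 0 22 0;0 0 22 0;0 0 12 0;0 0 7 0;0 -4 0 0;0 -3 0 0;0 -2 0 0;0 0 0 0"

```text
time: 12.78
ee_pos: [495.8, -42.3, 28.9]
tool_rot: [0.001, 0.983, 0.184, 0.001]
contact_force: [1.0, -3.6, -3.2]
width: 0.003
```

>>> arm_command --deltas "-0.3 -1.2 0 0.015;-0.3 -1.1 0 0.015;-0.2 -0.8 0 0.01;0 0 0 0;0 0 0 0"

```text
time: 13.2
ee_pos: [494.0, -39.5, 28.7]
tool_rot: [0.0, 0.986, 0.164, 0.001]
contact_force: [0.4, -4.6, -0.8]
width: 0.002
```

```bash
python3 chk.py
```

```text
13.2 [494.  -39.5  28.7] yaw 18.9 F [ 0.4 -4.6 -0.8] j6 1.02
pol 56.8 -146.1
[(20.662200309748695, 99.89422607421875), (22.743418644384427, 101.85043334960938)]
```

>>> arm_command --deltas "0 2 0 0;0 4 0 0;0 4 0 0;0 0 0 0;0 0 0 0"

```text
time: 13.67
ee_pos: [496.4, -48.5, 28.0]
tool_rot: [-0.0, 0.986, 0.164, -0.0]
contact_force: [-0.1, -0.3, 0.9]
width: 0.0
```

```bash
python3 chk.py
```

```text
13.6667 [496.4 -48.5  28. ] yaw 18.9 F [-0.1 -0.3  0.9] j6 1.0
pol 60.4 -137.7
[(20.66135967717574, 100.03950500488281), (22.741983296048335, 101.9501953125)]
```

>>> arm_command --deltas "0 4 0 0;0 4 0 0;0 0 0 0"

```text
time: 13.97
ee_pos: [499.6, -56.8, 28.2]
tool_rot: [0.0, 0.986, 0.164, 0.0]
contact_force: [0.1, 0.3, 0.5]
width: 0.002
```

>>> arm_command --deltas "0 0 -15 0;0 0 -25 0;0 0 -25 0;0 0 0 0;0 0 0 0"

```text
time: 14.38
ee_pos: [501.0, -56.7, 95.1]
tool_rot: [0.001, 0.986, 0.164, 0.002]
contact_force: [0.3, 0.4, -0.3]
width: 0.0
```

```bash
python3 chk.py
```

```text
14.3833 [501.  -56.7  95.1] yaw 18.9 F [ 0.3  0.4 -0.3] j6 0.99
pol 63.2 -129.3
[(20.661863740261893, 101.22178649902344), (22.742025853647228, 103.12538146972656)]
```

No spring-back this time, so the earlier 2° was a one-off, probably a snag as I retracted and rose in one call. The index is now 2.1° past the line. I'll go to the stud's other side and nudge it back about 2 mm.

>>> arm_command --deltas "0 -15 0 0;0 -20 0 0;0.8 -20 0 0;0 0 15 0;0 0 20 0;0 0 17 0;0 0 10 0;0 0 0 0"

```text
time: 15.1
ee_pos: [478.0, -3.3, 27.2]
tool_rot: [-0.001, 0.986, 0.164, -0.004]
contact_force: [-0.8, 0.8, -0.8]
width: 0.002
```

```bash
python3 chk.py
```

```text
15.1 [478.   -3.3  27.2] yaw 18.9 F [-0.8  0.8 -0.8] j6 1.09
pol 63.3 175.9
[(20.66079339501323, 99.15303039550781), (22.741164191414487, 101.11094665527344)]
```

>>> arm_command --deltas "0 4 0 0;0 3 0 0;0 2 0 0;0 1 0 0;0 0 0 0;0 0 0 0"

```text
time: 15.65
ee_pos: [485.8, -13.6, 31.6]
tool_rot: [0.0, 0.986, 0.164, 0.0]
contact_force: [-0.2, 0.0, -0.4]
width: -0.001
```

```bash
python3 chk.py
```

```text
15.65 [485.8 -13.6  31.6] yaw 18.9 F [-0.2  0.  -0.4] j6 1.07
pol 55.6 -174.0
[(20.66276574069311, 99.2930908203125), (22.742026659254975, 101.33338928222656)]
```

>>> arm_command --deltas "0 1 0 0;0 1 0 0;0 0.5 0 0;0 0 0 0;0 0 0 0"

```text
time: 16.12
ee_pos: [485.7, -15.0, 31.0]
tool_rot: [-0.001, 0.986, 0.164, -0.0]
contact_force: [-1.4, 4.7, 2.1]
width: -0.002
```

```bash
python3 chk.py
```

```text
16.1167 [485.7 -15.   31. ] yaw 18.9 F [-1.4  4.7  2.1] j6 1.06
pol 55.8 -172.6
[(21.074232546691846, 99.07380676269531), (22.74133159300023, 101.37155151367188)]
```

>>> arm_command --deltas "0 0.6 0 0;0 0.5 0 0;0 0.3 0 0;0 0 0 0;0 0 0 0"

```text
time: 16.58
ee_pos: [486.4, -17.1, 31.0]
tool_rot: [-0.0, 0.986, 0.164, -0.0]
contact_force: [-0.6, 3.6, 2.2]
width: -0.001
```

```bash
python3 chk.py
```

```text
16.5833 [486.4 -17.1  31. ] yaw 18.9 F [-0.6  3.6  2.2] j6 1.06
pol 55.5 -170.4
[(23.33799542380955, 99.55296325683594), (22.743630061599372, 101.34652709960938)]
```

>>> arm_command --deltas "0 -2 0 0;0 -4 0 0;0 -4 0 0;0 -5 0 0;0 0 0 0;0 0 0 0"

```text
time: 17.13
ee_pos: [481.7, -2.7, 31.1]
tool_rot: [0.0, 0.986, 0.165, 0.0]
contact_force: [0.6, 0.6, 0.1]
width: -0.003
```

```bash
python3 chk.py
```

```text
17.1333 [481.7  -2.7  31.1] yaw 18.9 F [0.6 0.6 0.1] j6 1.09
pol 59.7 175.1
[(23.34918689601244, 99.16700744628906), (22.742364743539323, 101.14114379882812)]
```

Index is 0.6° (0.9 mm at the rim) short now. There is plenty of time, so I'll do one fine correction from the first side.

>>> arm_command --deltas "0 0 -20 0;0 0 -25 0;0 0 -17 0;0 15 0 0;0 20 0 0;1.3 17 0 0;0 0 0 0;0 0 0 0"

```text
time: 17.85
ee_pos: [500.0, -52.2, 93.2]
tool_rot: [-0.0, 0.987, 0.163, 0.0]
contact_force: [0.1, 0.7, 0.5]
width: -0.001
```

>>> arm_command --deltas "0 0 20 0;0 0 20 0;0 0 15 0;0 0 7 0;0 0 0 0;0 -3 0 0;0 -3 0 0;0 0 0 0"

```text
time: 18.52
ee_pos: [498.6, -45.4, 32.2]
tool_rot: [0.0, 0.986, 0.164, 0.001]
contact_force: [-0.5, -0.3, -0.5]
width: -0.002
```

```bash
python3 chk.py
```

```text
18.5167 [498.6 -45.4  32.2] yaw 18.9 F [-0.5 -0.3 -0.5] j6 1.01
pol 56.8 -138.5
[(23.347249946986278, 99.89608764648438), (22.741292358300228, 102.04454040527344)]
```

>>> arm_command --deltas "0 -1 0 0;0 -1 0 0;0 0 0 0;0 0 0 0"

```text
time: 18.9
ee_pos: [497.3, -44.1, 31.3]
tool_rot: [0.0, 0.986, 0.164, 0.0]
contact_force: [0.5, 0.8, -0.2]
width: 0.002
```

```bash
python3 chk.py
```

```text
18.9 [497.3 -44.1  31.3] yaw 18.9 F [ 0.5  0.8 -0.2] j6 1.01
pol 56.8 -140.4
[(23.35049444289111, 99.88348388671875), (22.744077319422786, 101.74143981933594)]
```

>>> arm_command --deltas "0 -1 0 0;0 -0.8 0 0;0 -0.5 0 0;0 0 0 0;0 0 0 0"

```text
time: 19.37
ee_pos: [496.4, -41.8, 31.1]
tool_rot: [-0.0, 0.986, 0.164, -0.0]
contact_force: [-0.7, 1.1, 0.0]
width: -0.003
```

```bash
python3 chk.py
```

```text
19.3667 [496.4 -41.8  31.1] yaw 18.9 F [-0.7  1.1  0. ] j6 1.02
pol 56.2 -142.7
[(23.34812241522582, 99.87869262695312), (22.743573618012334, 101.75624084472656)]
```

>>> arm_command --deltas "0 -0.4 0 0;0 -0.4 0 0;0 0 0 0;0 0 0 0"

```text
time: 19.75
ee_pos: [496.4, -41.5, 31.2]
tool_rot: [0.0, 0.986, 0.164, 0.0]
contact_force: [0.1, -1.6, -1.0]
width: -0.001
```

```bash
python3 chk.py
```

```text
19.75 [496.4 -41.5  31.2] yaw 18.9 F [ 0.1 -1.6 -1. ] j6 1.02
pol 56.0 -143.0
[(23.349518465947714, 99.8160400390625), (22.742136503203984, 101.81309509277344)]
```

Contact is starting (1.6 N); creep on.

>>> arm_command --deltas "0 -0.4 0 0;0 -0.4 0 0;0 0 0 0;0 0 0 0"

```text
time: 20.13
ee_pos: [496.3, -41.0, 31.2]
tool_rot: [0.001, 0.986, 0.164, 0.0]
contact_force: [1.5, -4.8, -1.4]
width: 0.002
```

```bash
python3 chk.py
```

```text
20.1333 [496.3 -41.   31.2] yaw 18.9 F [ 1.5 -4.8 -1.4] j6 1.02
pol 55.8 -143.5
[(23.258986459186854, 99.94978332519531), (22.743505822080774, 101.76066589355469)]
```

>>> arm_command --deltas "0 -0.4 0 0;0 0 0 0;0 0 0 0"

```text
time: 20.43
ee_pos: [495.8, -40.2, 31.1]
tool_rot: [0.0, 0.986, 0.164, -0.0]
contact_force: [1.1, -4.6, -0.2]
width: 0.002
```

```bash
python3 chk.py
```

```text
20.4333 [495.8 -40.2  31.1] yaw 18.9 F [ 1.1 -4.6 -0.2] j6 1.02
pol 55.7 -144.4
[(22.341747254013267, 99.81541442871094), (22.741972221167558, 101.65475463867188)]
```

Within 0.4° (0.6 mm at the rim), so I accept it. I'll retract straight back, then rise in a separate step.

>>> arm_command --deltas "0 3 0 0;0 6 0 0;0 8 0 0;0 0 0 0;0 0 0 0"

```text
time: 20.9
ee_pos: [501.5, -56.2, 31.1]
tool_rot: [-0.0, 0.987, 0.164, 0.0]
contact_force: [-0.2, 0.0, -1.1]
width: 0.0
```

>>> arm_command --deltas "0 0 -20 0;0 0 -25 0;0 0 -20 0;0 0 0 0;0 0 0 0"

```text
time: 21.32
ee_pos: [502.6, -56.1, 97.5]
tool_rot: [0.0, 0.986, 0.164, 0.002]
contact_force: [-0.4, -0.3, 0.5]
width: 0.006
```

```bash
python3 chk.py
```

```text
21.3167 [502.6 -56.1  97.5] yaw 18.9 F [-0.4 -0.3  0.5] j6 0.99
pol 61.8 -128.6
[(22.28537984574603, 101.1370849609375), (22.745007294177885, 103.0537109375)]
```

>>> arm_command --deltas "7 -28.5 0 0;7 -28.5 0 0;7 -28.5 0 0;7 -28.5 0 0;7 -28.5 0 0;7 -28.5 0 0;7 -28.5 0 0;7 -28.5 0 0"

```text
time: 22.03
ee_pos: [478.3, 178.9, 94.0]
tool_rot: [-0.0, 0.986, 0.164, -0.002]
contact_force: [-0.0, 0.2, 0.1]
width: -0.004
```

>>> arm_command --deltas "0 0 0 -0.108;0 0 0 -0.108;0 0 0 -0.108;0 0 0 0;0 0 0 0;0 0 0 0"

```text
time: 22.53
ee_pos: [479.5, 177.5, 95.0]
tool_rot: [-0.0, 0.947, 0.32, -0.001]
contact_force: [-0.2, 0.2, -1.1]
width: 0.001
```

```bash
python3 chk.py
python3 - <<'E'
from h import *
for n in('top','scene'):
  c=cap(n)
  for r in ctrl.trace(c,'lever_post')[:2]: print(n,r['p'],r['extent'])
b=c['image'][60:240,200:440,::-1];cv2.imwrite('pics/z8.png',cv2.resize(b,None,fx=3.3,fy=3.3,interpolation=cv2.INTER_CUBIC))
E
```

```text
22.5333 [479.5 177.5  95. ] yaw 37.3 F [-0.2  0.2 -1.1] j6 1.14
pol 195.3 108.4
[(22.2852240413188, 101.54695129394531), (22.74465436096773, 103.59097290039062)]
top 0.84 [216.8, 261.2, 259.8, 296.5]
scene 0.65 [272.3, 129.9, 305.9, 171.5]
```

View pics/z8.png

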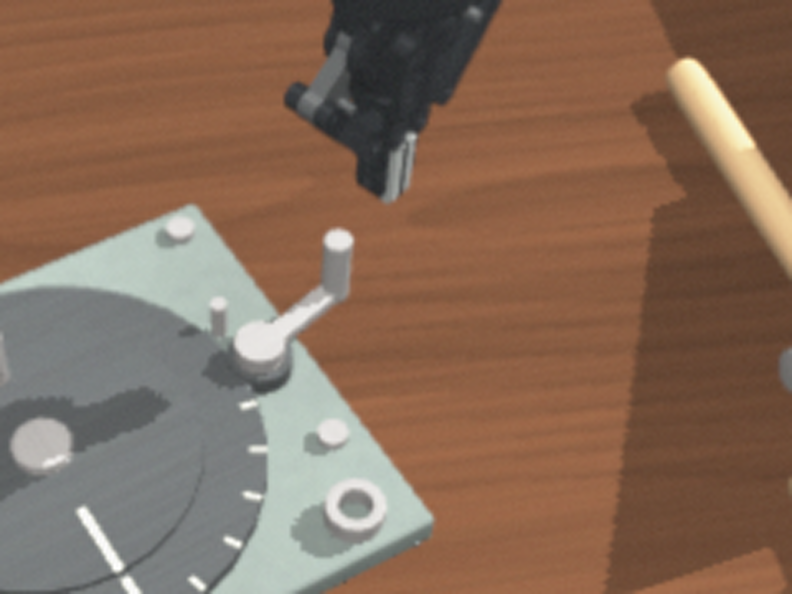

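The tip is at crop (388,195) and the post top at (338,240), with the lever still open. I'll check both against the calibration.

Run:
```python
from h import *
c=cap('scene')
for u,z in(((388,195),122),((388,195),115),((338,240),77),((260,340),44)): print(u,z,back(c,[(u[0]/3.3+200,u[1]/3.3+60)],z)[0].round(1))
```

```text
(388, 195) 122 [475.  181.7 122. ]
(388, 195) 115 [468.3 183.8 115. ]
(338, 240) 77 [460.4 161.4  77. ]
(260, 340) 44 [495.1 113.8  44. ]
```

>>> arm_command --deltas "0 0 20 0;0 0 20 0;0 0 15 0;0 0 8 0;0 0 2 0;0 0 0 0"

```text
time: 23.33
ee_pos: [480.1, 177.7, 30.7]
tool_rot: [-0.0, 0.947, 0.321, -0.001]
contact_force: [-0.4, -0.2, 0.2]
width: 0.002
```

>>> arm_command --deltas "-2 0 0 0;-2 0 0 0;-2 0 0 0;0 0 0 0;0 0 0 0"

```text
time: 23.75
ee_pos: [476.0, 174.1, 31.7]
tool_rot: [0.0, 0.947, 0.321, 0.001]
contact_force: [0.7, 0.1, -0.0]
width: 0.002
```

>>> arm_command --deltas "-1.5 0 0 0;-1.5 0 0 0;-1.5 0 0 0;0 0 0 0"

```text
time: 24.08
ee_pos: [472.9, 172.0, 31.6]
tool_rot: [-0.0, 0.947, 0.321, 0.001]
contact_force: [2.1, 3.6, -0.5]
width: -0.002
```

>>> arm_command --deltas "-4.8 -1.3 0 -0.08;-4.8 -1.3 0 -0.08;-4.8 -1.3 0 -0.08;-4.8 -1.3 0 -0.08;-4.8 -1.3 0 -0.08;-4.8 -1.3 0 -0.08;0 0 0 0"

```text
time: 24.67
ee_pos: [448.1, 154.8, 31.5]
tool_rot: [0.0, 0.843, 0.538, 0.001]
contact_force: [2.7, 1.5, -1.0]
width: -0.001
```

```bash
cat > lv.py <<'E'
from h import *
s=ctrl.sense();T=s['ee_pos'][:2]-[494.4,113.6];w,x,y,z=s['tool_rot']
print(s['time'],s['ee_pos'].round(1),'yaw',np.degrees(2*np.arctan2(y,x)).round(1),'pol',np.hypot(*T).round(1),np.degrees(np.arctan2(T[1],T[0])).round(1),'F',s['contact_force'].round(1))
c=cap('top')
# lever arm direction: brightest angle at r 25-45, z 41
g=cv2.cvtColor(c['image'],cv2.COLOR_RGB2GRAY).astype(np.float32);a=np.radians(np.arange(115,215,.5));rs=np.arange(20,46,2.)
P=np.array([[494.4+r*np.cos(t),113.6+r*np.sin(t),41] for r in rs for t in a]);q=proj(c,P).astype(np.float32)
I=cv2.remap(g,q[:,0].reshape(len(rs),-1),q[:,1].reshape(len(rs),-1),cv2.INTER_LINEAR).mean(0)
k=np.argsort(-I)[:16];print('lever deg',np.degrees(a[k]).mean().round(1),np.degrees(a[k]).std().round(1),I[k].mean().round(),dial(c))
E
python3 lv.py
```

```text
24.6667 [448.1 154.8  31.5] yaw 65.0 pol 62.0 138.4 F [ 2.7  1.5 -1. ]
lever deg 173.5 9.9 185.0 [(22.28399928547165, 100.63648986816406), (22.743934085308183, 102.53289794921875)]
```

>>> arm_command --deltas "-4.8 -1.3 0 -0.08;-4.8 -1.3 0 -0.08;-4.8 -1.3 0 -0.08;-4.8 -1.3 0 -0.08;-3.6 -1 0 -0.06;0 0 0 0"

```text
time: 25.22
ee_pos: [435.7, 135.0, 31.5]
tool_rot: [0.0, 0.727, 0.686, 0.0]
contact_force: [2.0, 0.9, 0.4]
width: 0.004
```

>>> arm_command --deltas "-2.4 -0.6 0 -0.04;-2.4 -0.6 0 -0.04;0 0 0 0;0 0 0 0"

```text
time: 25.55
ee_pos: [434.2, 130.5, 31.3]
tool_rot: [0.0, 0.7, 0.714, 0.0]
contact_force: [1.6, 3.0, 1.6]
width: 0.001
```

```bash
python3 lv.py
```

```text
25.55 [434.2 130.5  31.3] yaw 91.1 pol 62.5 164.3 F [1.6 3.  1.6]
lever deg 178.2 2.3 250.0 [(22.285466791327565, 99.60743713378906), (22.743609820228812, 101.54725646972656)]
```

>>> arm_command --deltas "-1.8 -0.5 0 -0.03;-1.8 -0.5 0 -0.03;-1.8 -0.5 0 -0.03;0 0 0 0;0 0 0 0"

```text
time: 26.02
ee_pos: [432.6, 124.9, 31.2]
tool_rot: [-0.0, 0.667, 0.745, -0.0]
contact_force: [1.0, 2.8, 1.4]
width: -0.0
```

>>> arm_command --deltas "-1 -0.3 0 -0.02;-1 -0.3 0 -0.02;-1 -0.3 0 -0.02;0 0 0 0"

```text
time: 26.35
ee_pos: [432.0, 122.3, 31.2]
tool_rot: [-0.001, 0.643, 0.766, 0.001]
contact_force: [0.7, 5.4, 2.2]
width: 0.002
```

>>> arm_command --deltas "-1 -0.2 0 -0.015;-1 -0.2 0 -0.015;0 0 0 0;0 0 0 0"

```text
time: 26.68
ee_pos: [431.8, 122.1, 31.2]
tool_rot: [-0.002, 0.632, 0.775, 0.002]
contact_force: [-0.5, 10.9, 2.1]
width: 0.002
```

```bash
python3 lv.py
```

```text
26.6833 [431.8 122.1  31.2] yaw 101.5 pol 63.2 172.3 F [-0.5 10.9  2.1]
lever deg 189.2 2.3 251.0 [(22.28482016162977, 99.32403564453125), (22.741770568760092, 101.3671875)]
```

The force rose to 11 N with no further motion and the arm is at about 189° (190° expected), so the lever is at its stop. Retracting.

>>> arm_command --deltas "2 0 0 0;4 0 0 0;6 0 0 0;8 0 0 0;0 0 0 0;0 0 0 0"

```text
time: 27.23
ee_pos: [427.4, 139.3, 30.7]
tool_rot: [-0.0, 0.631, 0.776, -0.001]
contact_force: [0.1, -0.6, -0.3]
width: 0.001
```

>>> arm_command --deltas "0 0 -20 0;0 0 -30 0;0 0 -30 0;0 0 -30 0;0 0 0 0;0 0 0 0"

```text
time: 27.73
ee_pos: [430.1, 139.2, 143.5]
tool_rot: [0.002, 0.632, 0.775, 0.002]
contact_force: [0.2, 0.8, 0.6]
width: 0.004
```

>>> arm_command --deltas "20 0 0 0;30 0 0 0;30 0 0 0;30 0 0 0;20 0 0 0;0 0 0 0;0 0 0 0;0 0 0 0"

```text
time: 28.4
ee_pos: [401.0, 265.4, 139.7]
tool_rot: [-0.0, 0.632, 0.775, -0.002]
contact_force: [0.0, 1.0, -0.4]
width: -0.001
```

```bash
python3 lv.py
python3 - <<'E'
from h import *
c=cap('top')
b=c['image'][125:365,190:450,::-1];cv2.imwrite('pics/end.png',cv2.resize(b,None,fx=2.5,fy=2.5,interpolation=cv2.INTER_CUBIC))
E
```

```text
28.4 [401.  265.4 139.7] yaw 101.6 pol 178.3 121.6 F [ 0.   1.  -0.4]
lever deg 189.2 2.3 249.0 [(22.283646025297326, 101.0147705078125), (22.740830004701174, 102.91346740722656)]
```

View pics/end.png

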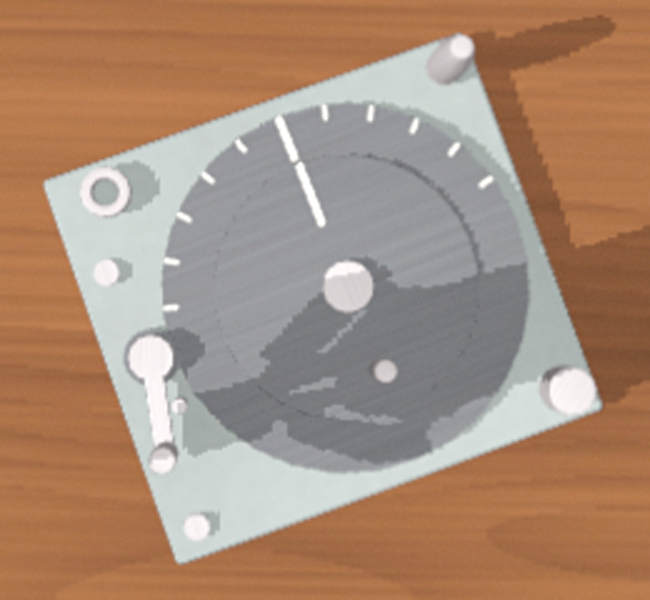

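The final picture shows the index line running into the target line at about (297,161), the lever arm against its stop pin at (178,405), and the drift and nut where they were. Handing in.

```bash
python3 -c "
from station import ctrl
print(ctrl.close_job())"
```

```text
the job is handed in; nothing more can be done
None
```

The dial's index is lined up with the target line and the clamp lever is against its stop. I handed the job in at about 28 s. The drift, nut and collar look unmoved in the last picture, and the robot was touching nothing.

- **Dial:** I pushed the stud round clockwise by about 68°. The last check put the index at 22.3° and the target at 22.7°, a gap of about 0.5° (0.7 mm at the rim). I could have got it closer, but the dial tends to stick and then slip.
- **Lever:** I pushed the post round until the force rose to about 11 N with no further movement. The arm measured 189° against the expected 190°, lies against the pin in the last picture, and stayed there after I backed off.

**Checks that disagreed:**
- **Fingertip height:** the shut fingertips were about 27 mm higher than the reported TCP. My first pass went over the stud without touching it, so I lowered the tool to allow for that.
- **Dial shift:** the dial turned back about 2° during my first retreat, and I don't know why. It did not happen on later retreats, but correcting it took one small push from each side of the stud.

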